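# Re-set the dough sheeter's pull-and-turn gap dial

### The arm

A 6-joint arm with a two-finger parallel gripper is mounted at the origin on the work surface. World frame = base frame: x ahead of the robot, y to its left, z up, the work surface at z = 0. Lengths are in mm, angles in rad, forces in N, time in s.
With the tool pointing down it reaches from about 300 to 1000 mm from the base axis. Payload 5.1 kg.
Tool frame: the origin (TCP) lies on the centre line of the jaws, within the pads' length; the fingertips stand 17 mm ahead of it and the grasp point (between the pads) lies 2 mm behind it (ctrl.finger_overhang is the distance from the TCP to the fingertips, in mm); z points along the fingers, y is the line along which they close (so a half turn about z gives the same grasp; the last joint's range is limited). The gripper opens to 95 mm and grips with 3 to 60 N. Pads are 20 mm wide; open, the fingers measure 119 mm over their backs; the gripper's body (75 mm by 180 mm) begins 59 mm behind the grasp point.
Start: joints at [-1.288, 0.124, 1.65, -0, 1.367, -0.083], TCP at [232.47, -606.995, 231.656] pointing down, gripper open.
Joint ranges: [-2.61, 2.61], [-1.02, 2.33], [0.03, 2.71], [-1.35, 4.49], [0.32, 2.68], [-2.91, 2.91]. Speed limits (rad/s): [2.57, 2.57, 3.14, 3.14, 3.14, 3.14].

### API

Orientations are given as a 3x3 rotation matrix whose columns are the frame's x, y, z axes.
In Python, from station import ctrl gives the robot as it stands. The module is installed in compiled form; this text tells all that it offers.
- The arm moves only by the tool servo_tool, never from a script. Its arguments are lists of equal length, an entry for each row: "grip": the closure, from -1 (fully open) to 1 (shut); "travel": the shift along the tool's x, y, z in units of 1 m (1.0 is 1 m), a list of three; "delta_rot": the turn, a rotation vector about the tool's x, y, z in units of 90 degrees (1.0 is 90 degrees), a list of three. A call has 1 to 10 rows; each row is the pose to reach, as a shift and turn from the pose commanded when the call began, along the tool's axes at that moment; what a row does not reach only later rows make up. A row lasts 1/10 s, in which the tool goes at most 50 mm and 8.59 degrees, less where a joint would pass 70% of its speed; a pose out of reach is approached as far as the arm can. A call with a number of a shift or a turn outside -1 to 1 is refused whole. A call with a gripper value outside its range is refused whole. The fingers move at their own pace and stop on an object; the grip force is fixed at half the most. Time passes only in rows, so rows that repeat a pose let the fingers close. It gives the time, the measured TCP pose, the force, the opening and the grip force at its end, in the units of the state.
- ctrl.sense(): the state, without advancing time (a new reading comes with each control period).
- ctrl.snapshot(name): name is "scene" or "top"; returns the picture (480x640x3 uint8, red, green, blue); there is no depth.
- ctrl.camera_model(name): a dict with "K" (3x3 intrinsics, pixels), "rvec" (rotation vector, rad) and "tvec" (3), from world to camera coordinates, as OpenCV has them. Camera axes: x right, y down, z forward; pixel columns grow to the right and rows downward; lengths in mm; the calibration is good to about 2 mm. A picture is of the moment at which its call begins. camera_model takes no time and is no camera call.
- ctrl.sign_off(): hands the job in; it is judged then, once.
The state is a dict: "t": time; "qpos": joint angles; "qvel": joint speeds; "effort": joint torques, N m; "tool_pos": TCP position; "tcp_rot": TCP orientation; "ft_force": force on the tool from outside, world axes, zero at the start; "moment": the same for the moment, N m; "grip_width": finger opening in mm; "finger_force": force on a finger pad.
Only numpy, scipy, OpenCV 4.12 (cv2) and the standard library are available. Lean on these libraries where they do the work, as an engineer would, in place of code of your own. Each camera call takes 0.05 s, during which the arm holds its last target. There are 200 camera calls.

### The job

Set the dough sheeter's roller-gap dial to the green marker: slide the red safety tab all the way back off the dial, pull the dial well up out of its notch, turn its pointer to the green marker, feel for the hidden notch there and push the dial back fully home in it. Then slide the red tab fully back over the dial's rim and let go, without knocking the pastry cutter, sugar bowl or flour shaker about.

Things in the scene. Friction and masses are not known exactly. Their poses are not given: they have to be found in the camera images.
- sheeter: Fixed dough sheeter: cream gear housing 205 x 150 x 120 mm high with the dial on top; rollers under a hood (top 130 mm high) to its +y. Origin: on the table below the dial's axis. z up; x points from the dial to the middle of the row of markers (the parked direction); the red tab lies to its -x. Its yaw varies by 0.25 rad.
- dial_lift (a joint): How far the roller-gap dial is pulled up, m: 0 fully home, 0.013 top stop. 3 N of friction holds it at any height; no spring. At home a peg under the dial sits in a notch and it cannot turn; pulled up more than 8 mm it turns freely. Pushed down where there is no notch, it stops on solid metal about 6 mm above home.
- dial (a joint): Turn of the dial, rad: 0 = pointer along the sheeter's x (parked; starts within 0.05), positive anticlockwise from above, stops at -1.75 and 1.75; stays put. A wide notch at parked, one near each marker. The hidden notch ring is off by an unknown angle, up to 0.19 rad either way from all markers alike; play 0.04 rad each side: press lightly, and if it does not drop, turn a little and press again.
- dial_grip (a point): On the dial's axis in its grip bar, 22 mm above the black disc, 12 mm below the bar's top. The upright bar is 14 mm thick (along this point's y), 34 mm tall, reaching 36 mm ahead of the axis (point's +x, the white pointer end) and 22 mm behind. Disc: 76 mm across, 5 mm thick. At home this point is 156 mm above the table. Moves and turns with the dial; point axes are the dial's.
- dial_pointer (a point): Point 55 mm from the dial's axis straight ahead of the white pointer (on the radius of the markers); moves and turns with the dial.
- green_marker: Green round marker, 13 mm across, 4 mm high, on the housing's top plate, 55 mm from the dial's axis: the wanted setting. Origin: centre of its underside. Green, yellow, blue and orange markers take, in varying order, the four places at 36 and 72 degrees to either side of the parked direction.
- tab (a joint): Slide of the red safety tab, m: 0 locked (its tongue covers the dial's rim by 8 mm, so the dial lifts no more than 2 mm), 0.022 fully drawn away along the sheeter's -x. Starts at 0 to 0.003. The tongue clears the rim at 0.010, but draw it to the stop to make room for fingers at the dial. Friction 2 N, stays where left.
- tab_lug (a point): Centre of the red tab's upright thumb lug, 28 mm above the housing's plate, 12 mm below the lug's top (148 mm above the table). Lug: 14 mm thick along the sheeter's x, 22 mm wide along its y, about 38 mm tall. Locked, it stands 85 mm from the dial's axis to the sheeter's -x. Axes as the sheeter's.
- cutter: loose bystander, leave it alone: steel ring pastry cutter, 70 mm in diameter, 40 mm high, standing on the sheeter's hood, 170 to 330 mm from the dial's axis. Origin at its underside's centre.
- sugar_bowl: loose bystander, leave it alone: blue bowl, 100 mm in diameter, 50 mm high, to the right of the sheeter. Origin at its underside's centre.
- shaker: loose bystander, leave it alone: metal flour shaker, 60 mm in diameter, 110 mm high, to the right of the sheeter. Origin at its underside's centre.

How it is judged:
By the outcome, as a careful person would: the job done as asked, in the order asked, and still so for the second after the job is handed in, with the robot touching nothing.
It also fails if it takes over 54 s, if anything falls off the work surface, if the arm or the gripper's body presses on something with over 40 N, if the wrist force passes 120 N, or if a joint passes its speed limit or range.

## Working session

There is one attempt and no reset: what is moved stays moved. The work goes in short steps, Python scripts to look and compute and a tool call to move; the robot and the scene stay as the last step left them, time stands still between calls to the robot, and variables do not carry over. Pictures are saved under pics/ and viewed, at most 10 in all, crops included, and the job is handed in when it is done.

Besides the shell and the picture viewer there is one more tool, called after "Call:" in YAML: its name, and indented under it one key for each argument. servo_tool: Moves the arm, as the interface text tells. Shifts and turns lie within -1 to 1; 1 stands for 1 m of shift or 90 degrees of turn. Its arguments: {"type":"object","properties":{"grip":{"type":"array"},"travel":{"type":"array"},"delta_rot":{"type":"array"}},"required":["grip","travel","delta_rot"]}

```bash
mkdir -p pics; python3 - <<'E'
from station import ctrl
import cv2,numpy as np
for n in("scene","top"):
    cv2.imwrite(f"pics/{n}0.png",ctrl.snapshot(n)[:,:,::-1]); m=ctrl.camera_model(n)
    R=cv2.Rodrigues(np.array(m['rvec'],float))[0]; print(n,np.array(m['K']).round(1).tolist(),(-R.T@np.array(m['tvec']).ravel()).round(), R.round(2).tolist())
s=ctrl.sense();print(s['t'],s['tcp_rot'],s['grip_width'],ctrl.finger_overhang)
E
```

```text
scene [[468.8, 0.0, 317.1], [0.0, 468.8, 235.3], [0.0, 0.0, 1.0]] [1052. -125.  714.] [[0.03, 1.0, -0.01], [0.78, -0.03, -0.62], [-0.62, 0.02, -0.78]]
top [[510.1, 0.0, 316.9], [0.0, 510.1, 247.0], [0.0, 0.0, 1.0]] [ 362. -113. 1143.] [[0.03, -1.0, -0.0], [-0.98, -0.02, -0.19], [0.19, 0.01, -0.98]]
0.1 [[ 9.33812104e-01  3.57763375e-01 -5.67680097e-04]
 [ 3.57763806e-01 -9.33810348e-01  1.81455827e-03]
 [ 1.19076944e-04 -1.89755187e-03 -9.99998193e-01]] 94.90062232343506 17.0
```

View pics/top0.png

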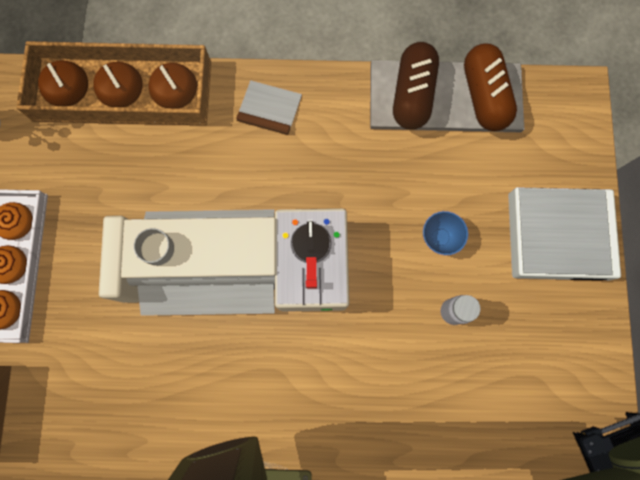

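View pics/scene0.png

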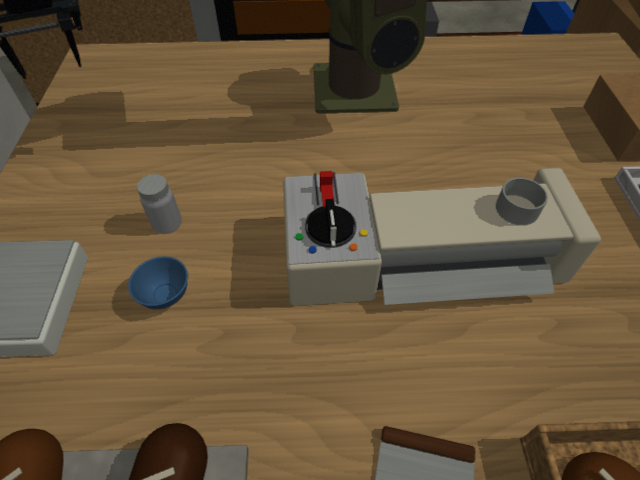

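Top view: markers are yellow (285,236), orange (295,222), blue (327,222) and green (337,235), so green is at -72° on the -y side. The dial is at about (311,242) and the red lug at about (311,272). I'll fit the sheeter pose to the markers in both views.

```bash
cat > h.py <<'E'
from station import ctrl
import cv2,numpy as np
from scipy.optimize import least_squares
ROI=dict(top=(270,205,350,310),scene=(280,165,385,270))
HUE=dict(green=(50,75),yellow=(24,34),blue=(105,125),orange=(6,17))
ANG=dict(green=-72,blue=-36,orange=36,yellow=72)
def proj(n,P):
    m=ctrl.camera_model(n)
    return cv2.projectPoints(np.array(P,float).reshape(-1,1,3),np.array(m['rvec'],float),np.array(m['tvec'],float),np.array(m['K'],float),None)[0][:,0]
def blobs(n,img):
    x0,y0,x1,y1=ROI[n]; h=cv2.cvtColor(img,cv2.COLOR_RGB2HSV)[y0:y1,x0:x1]; o={}
    for c,(a,b) in HUE.items():
        k=((h[...,0]>=a)&(h[...,0]<=b)&(h[...,1]>120)&(h[...,2]>80)).astype(np.uint8)
        N,_,st,ce=cv2.connectedComponentsWithStats(k)
        if N>1:
            i=1+np.argmax(st[1:,4]); o[c]=(ce[i]+[x0,y0],int(st[i,4]))
    return o
def sh(p,r,a,z):
    t=p[2]+np.deg2rad(a); return [p[0]+r*np.cos(t),p[1]+r*np.sin(t),z]
E
python3 - <<'E'
from h import *
obs={n:blobs(n,cv2.imread(f"pics/{n}0.png")[:,:,::-1]) for n in("top","scene")}
for n in obs: print(n,{c:(v[0].round(1).tolist(),v[1]) for c,v in obs[n].items()})
def res(p,ns):
    return np.concatenate([(proj(n,[sh(p,55,ANG[c],123.5)])[0]-v[0]) for n in ns for c,v in obs[n].items()])
for ns in(("top",),("scene",),("top","scene")):
    s=least_squares(res,[380,-110,0],args=(ns,),loss='soft_l1',x_scale=[1,1,.01]);print(ns,s.x.round(3),s.fun.round(1))
p=s.x
for n in obs:
    print(n,proj(n,[sh(p,85,180,160),sh(p,0,0,168),sh(p,36,0,168)]).round(1).tolist())
E
```

```text
top {'green': ([336.0, 234.2], 19), 'yellow': ([285.0, 235.0], 21), 'blue': ([326.1, 221.3], 18), 'orange': ([319.5, 214.9], 408)}
scene {'green': ([298.7, 236.0], 32), 'yellow': ([363.2, 232.3], 42), 'blue': ([312.2, 248.8], 39), 'orange': ([358.3, 173.2], 606)}
('top',) [ 5.68035e+02 -9.01010e+01  2.00000e-03] [  0.3   0.1   0.2  -1.8   0.7  -0.2 -24.1   5.4]
('scene',) [ 5.63073e+02 -9.14570e+01  7.20000e-02] [ 0.2  0.1  0.1 -1.6  0.8 -0.2 -4.6 72. ]
('top', 'scene') [ 5.6538e+02 -9.0890e+01  4.1000e-02] [  0.3   0.4   0.2   0.4   0.2   0.4 -24.6   7.3   0.2   0.4   0.5   0.3
   0.2   0.5  -4.9  73.7]
top [[311.1, 282.5], [310.5, 238.7], [310.3, 220.8]]
scene [[326.3, 173.8], [330.9, 208.2], [333.1, 226.0]]
```

```bash
python3 - <<'E'
from h import *
import h
h.ROI.update(top=(280,216,345,242),scene=(292,222,374,256))
obs={n:blobs(n,cv2.imread(f"pics/{n}0.png")[:,:,::-1]) for n in("top","scene")}
for n in obs: print(n,{c:(v[0].round(1).tolist(),v[1]) for c,v in obs[n].items()})
def res(p,ns):
    return np.concatenate([(proj(n,[sh(p,55,ANG[c],123.5)])[0]-v[0]) for n in ns for c,v in obs[n].items()])
for ns in(("top",),("scene",),("top","scene")):
    s=least_squares(res,[565,-90,0],args=(ns,),x_scale=[1,1,.01]);print(ns,s.x.round(3),s.fun.round(1))
p=s.x
# red lug extents; pointer tip
for n in obs:
    im=cv2.imread(f"pics/{n}0.png"); hs=cv2.cvtColor(im,cv2.COLOR_BGR2HSV)
    x0,y0,x1,y1=(280,240,345,310) if n=="top" else (290,160,370,215)
    k=((hs[...,0]<5)|(hs[...,0]>174))&(hs[...,1]>150)&(hs[...,2]>60);ys,xs=np.nonzero(k[y0:y1,x0:x1]);print(n,'red',xs.min()+x0,xs.max()+x0,ys.min()+y0,ys.max()+y0)
    for d in(0,3): # lug top corners and tongue
        print(d,proj(n,[sh(p,85+d+e,180,159) for e in(-7,7)]+[sh(p,85+d+7,180,122)]+[sh(p,30+d,180,126)]).round(1).tolist())
    c=im[200:300,275:350] if n=="top" else im[165:265,280:380]
    cv2.imwrite(f"pics/c_{n}.png",cv2.resize(c,None,fx=5,fy=5,interpolation=cv2.INTER_CUBIC))
a,b=[cv2.imread(f"pics/c_{n}.png") for n in obs]
cv2.imwrite("pics/crops.png",cv2.resize(np.hstack([a,b]),(787,450)))
E
```

```text
top {'green': ([336.0, 234.2], 19), 'yellow': ([285.0, 235.0], 21), 'blue': ([326.1, 221.3], 18), 'orange': ([294.6, 221.8], 26)}
scene {'green': ([298.7, 236.0], 32), 'yellow': ([363.2, 232.3], 42), 'blue': ([312.2, 248.8], 39), 'orange': ([353.1, 246.8], 42)}
('top',) [ 5.66238e+02 -9.04150e+01  4.10000e-02] [ 0.1  0.  -0.1  0.  -0.   0.   0.  -0.1]
('scene',) [ 5.64699e+02 -9.12210e+01  3.70000e-02] [-0.1 -0.   0.2  0.1 -0.1  0.1 -0.  -0.2]
('top', 'scene') [ 5.65423e+02 -9.09480e+01  3.90000e-02] [0.4 0.5 0.2 0.4 0.3 0.4 0.3 0.3 0.1 0.4 0.4 0.4 0.1 0.5 0.2 0.1]
top red 306 316 257 287
0 [[311.0, 279.0], [311.1, 286.2], [311.4, 288.3], [311.0, 257.5]]
3 [[311.0, 280.5], [311.1, 287.7], [311.4, 289.7], [311.0, 258.9]]
scene red 320 333 171 206
0 [[326.7, 177.1], [326.0, 171.3], [325.8, 186.7], [328.8, 211.6]]
3 [[326.5, 175.9], [325.8, 170.1], [325.6, 185.4], [328.7, 210.3]]
```

View pics/crops.png

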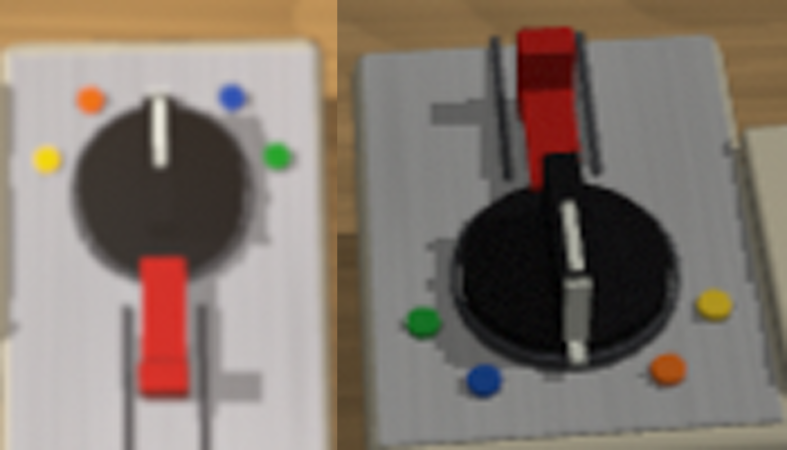

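Measured: dial axis at (565.4, -90.9), yaw 0.039, tab near locked, all consistent with the stated sizes. I'll grip the lug across its width, using the half-turned grasp so joint 6 has room for the dial turn.

Call:
servo_tool:
  grip: [-0.3,-0.3,-0.3,-0.3,-0.3,-0.3,-0.3,-0.3,-0.3,-0.3]
  travel:
    - [0.414,-0.391,0]
    - [0.414,-0.391,0]
    - [0.414,-0.391,0]
    - [0.414,-0.391,0]
    - [0.414,-0.391,0]
    - [0.414,-0.391,0]
    - [0.414,-0.391,0]
    - [0.414,-0.391,0]
    - [0.414,-0.391,0]
    - [0.414,-0.391,0]
  delta_rot:
    - [0,0,-0.9]
    - [0,0,-0.9]
    - [0,0,-0.9]
    - [0,0,-0.9]
    - [0,0,-0.9]
    - [0,0,-0.9]
    - [0,0,-0.9]
    - [0,0,-0.9]
    - [0,0,-0.9]
    - [0,0,-0.9]

```text
t: 1.1
tool_pos: [449.3, -154.3, 231.4]
tcp_rot: [[-0.211, 0.977, 0.0], [0.977, 0.211, -0.0], [-0.0, 0.0, -1.0]]
ft_force: [0.9, -1.0, -0.4]
grip_width: 61.6
finger_force: 0.0
```

```bash
cat > go.py <<'E'
import sys,numpy as np
from scipy.spatial.transform import Rotation as Ro
from station import ctrl
# usage: go.py x y z yaw -> shift in tool axes (m) and turn (units), tool pointing down
s=ctrl.sense();R=np.array(s['tcp_rot']);p=np.array(s['tool_pos'])
print('t',s['t'],'pos',p.round(1),'yaw',np.arctan2(R[1,0],R[0,0]).round(4),'F',np.array(s['ft_force']).round(1),'M',np.array(s['moment']).round(2),'w',round(s['grip_width'],1),'ff',np.round(s['finger_force'],1),'q',np.round(s['qpos'],2))
if len(sys.argv)>4:
    x,y,z,w=map(float,sys.argv[1:5])
    T=Ro.from_euler('z',w).as_matrix()@np.diag([1,-1,-1.])
    print('travel',(R.T@(np.array([x,y,z])-p)/1000).round(4),'rot',(Ro.from_matrix(R.T@T).as_rotvec()/(np.pi/2)).round(4))
E
python3 go.py 479.5 -94.3 215 3.1806
```

```text
t 1.1 pos [ 449.3 -154.3  231.4] yaw 1.7834 F [ 0.9 -1.  -0.4] M [-0.07 -0.22 -0.01] w 61.6 ff 0.0 q [-0.44 -0.28  2.03 -0.    1.39 -0.66]
travel [0.0523 0.0421 0.0164] rot [ 0.000e+00  1.000e-04 -8.895e-01]
```

Call:
servo_tool:
  grip: [-0.3,-0.3,-0.3,-0.3,-0.3,-0.3,-0.3,-0.3,-0.3,-0.3]
  travel:
    - [0.052,0.042,0.016]
    - [0.052,0.042,0.016]
    - [0.052,0.042,0.016]
    - [0.052,0.042,0.016]
    - [0.052,0.042,0.016]
    - [0.052,0.042,0.016]
    - [0.052,0.042,0.016]
    - [0.052,0.042,0.016]
    - [0.052,0.042,0.016]
    - [0.052,0.042,0.016]
  delta_rot:
    - [0,0,-0.89]
    - [0,0,-0.89]
    - [0,0,-0.89]
    - [0,0,-0.89]
    - [0,0,-0.89]
    - [0,0,-0.89]
    - [0,0,-0.89]
    - [0,0,-0.89]
    - [0,0,-0.89]
    - [0,0,-0.89]

```text
t: 2.1
tool_pos: [479.1, -96.7, 215.1]
tcp_rot: [[-0.999, -0.04, -0.001], [-0.04, 0.999, 0.0], [0.001, 0.0, -1.0]]
ft_force: [0.2, -0.1, -0.0]
grip_width: 61.8
finger_force: 0.0
```

```bash
python3 go.py 479.5 -94.3 149 3.1806
```

```text
t 2.1 pos [479.1 -96.7 215.1] yaw -3.102 F [ 0.2 -0.1 -0. ] M [ 0.11 -0.09 -0.02] w 61.8 ff 0.0 q [-0.31 -0.23  2.02  0.    1.35 -1.92]
travel [-0.0006  0.0023  0.0661] rot [ 0.0002 -0.0006  0.0004]
```

Call:
servo_tool:
  grip: [-0.3,-0.3,-0.3,-0.3,1,1,1,1,1,1]
  travel:
    - [-0.0006,0.0023,0.03]
    - [-0.0006,0.0023,0.055]
    - [-0.0006,0.0023,0.066]
    - [-0.0006,0.0023,0.066]
    - [-0.0006,0.0023,0.066]
    - [-0.0006,0.0023,0.066]
    - [-0.0006,0.0023,0.066]
    - [-0.0006,0.0023,0.066]
    - [-0.0006,0.0023,0.066]
    - [-0.0006,0.0023,0.066]
  delta_rot:
    - [0,0,0]
    - [0,0,0]
    - [0,0,0]
    - [0,0,0]
    - [0,0,0]
    - [0,0,0]
    - [0,0,0]
    - [0,0,0]
    - [0,0,0]
    - [0,0,0]

```text
t: 3.1
tool_pos: [480.1, -93.8, 150.0]
tcp_rot: [[-0.999, -0.036, 0.0], [-0.036, 0.999, 0.002], [-0.0, 0.002, -1.0]]
ft_force: [-0.6, 2.5, -0.3]
grip_width: 21.7
finger_force: 30.0
```

```bash
python3 go.py; python3 - <<'E'
from station import ctrl
import cv2
a=ctrl.snapshot("scene")[120:300,240:420,::-1];cv2.imwrite("pics/g1.png",cv2.resize(a,None,fx=3,fy=3))
E
```

```text
t 3.1 pos [480.1 -93.8 150. ] yaw -3.1059 F [-0.6  2.5 -0.3] M [ 0.54 -0.16  0.09] w 21.7 ff 30.0 q [-0.3  -0.17  2.08  0.    1.23 -1.91]
```

View pics/g1.png

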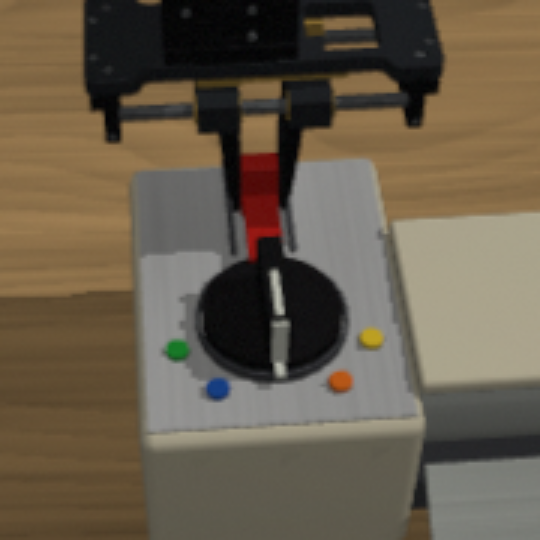

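The fingers hold the red lug squarely (width 21.7 mm, as the lug should be). Next I draw it back; sheeter -x is tool +x.

Call:
servo_tool:
  grip: [1,1,1,1,1,1,1,1]
  travel:
    - [0.005,0,0]
    - [0.01,0,0]
    - [0.015,0,0]
    - [0.019,0,0]
    - [0.022,0,0]
    - [0.024,0,0]
    - [0.024,0,0]
    - [0.024,0,0]
  delta_rot:
    - [0,0,0]
    - [0,0,0]
    - [0,0,0]
    - [0,0,0]
    - [0,0,0]
    - [0,0,0]
    - [0,0,0]
    - [0,0,0]

```text
t: 3.95
tool_pos: [459.2, -94.7, 150.1]
tcp_rot: [[-0.999, -0.035, 0.011], [-0.035, 0.999, 0.001], [-0.011, 0.001, -1.0]]
ft_force: [15.1, 5.4, -6.5]
grip_width: 21.8
finger_force: 30.0
```

```bash
python3 go.py
```

```text
t 3.95 pos [459.2 -94.7 150.1] yaw -3.1062 F [15.1  5.4 -6.5] M [ 1.03 -2.69  0.13] w 21.8 ff 30.0 q [-0.32 -0.23  2.13  0.    1.23 -1.93]
```

At the stop (15 N, 21 mm travelled). I'll ease off, release and rise.

Call:
servo_tool:
  grip: [1,1,-0.3,-0.3,-0.3,-0.3,-0.3,-0.3,-0.3,-0.3]
  travel:
    - [-0.003,0,0]
    - [-0.003,0,0]
    - [-0.003,0,0]
    - [-0.003,0,0]
    - [-0.003,0,0]
    - [-0.003,0,-0.03]
    - [-0.043,0.003,-0.06]
    - [-0.083,0.003,-0.06]
    - [-0.109,0.003,-0.06]
    - [-0.109,0.003,-0.06]
  delta_rot:
    - [0,0,0]
    - [0,0,0]
    - [0,0,0]
    - [0,0,0]
    - [0,0,0]
    - [0,0,0]
    - [0,0,0]
    - [0,0,0]
    - [0,0,0]
    - [0,0,0]

```text
t: 4.95
tool_pos: [566.7, -88.7, 209.4]
tcp_rot: [[-0.999, -0.037, 0.0], [-0.037, 0.999, -0.0], [-0.0, -0.0, -1.0]]
ft_force: [0.0, 0.8, -0.2]
grip_width: 61.6
finger_force: 0.0
```

```bash
python3 go.py 565.5 -90.9 157 3.1806; python3 - <<'E'
from station import ctrl
import cv2,numpy as np
a=ctrl.snapshot("scene")[120:300,240:420,::-1];b=ctrl.snapshot("top")[190:330,260:360,::-1]
a=cv2.resize(a,(450,450));b=cv2.resize(b,(321,450));cv2.imwrite("pics/g2.png",np.hstack([a,b]))
E
```

```text
t 4.95 pos [566.7 -88.7 209.4] yaw -3.105 F [ 0.   0.8 -0.2] M [ 0.07 -0.13  0.  ] w 61.6 ff 0.0 q [-0.25 -0.03  1.85 -0.    1.32 -1.86]
travel [ 0.0013 -0.0022  0.0524] rot [-0.0003 -0.     -0.0015]
```

View pics/g2.png

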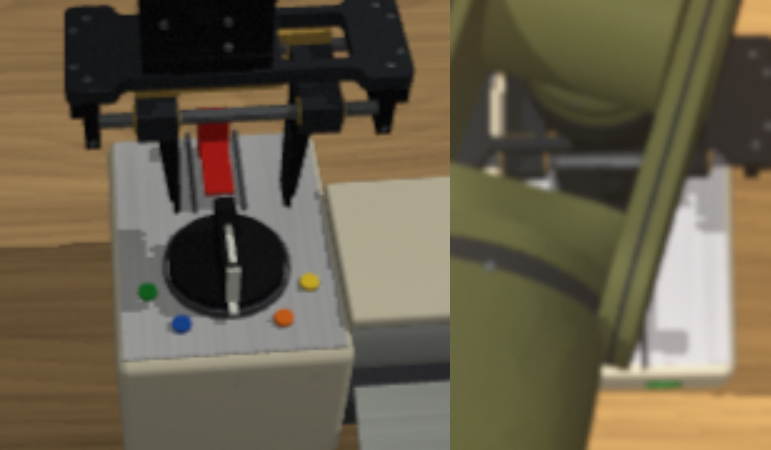

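The tab is drawn clear of the disc and the fingers straddle the dial from above. Next: descend and grip the bar.

Call:
servo_tool:
  grip: [-0.3,-0.3,-0.3,-0.3,1,1,1,1,1,1]
  travel:
    - [0.001,-0.002,0.025]
    - [0.001,-0.002,0.045]
    - [0.001,-0.002,0.053]
    - [0.001,-0.002,0.053]
    - [0.001,-0.002,0.053]
    - [0.001,-0.002,0.053]
    - [0.001,-0.002,0.053]
    - [0.001,-0.002,0.053]
    - [0.001,-0.002,0.053]
    - [0.001,-0.002,0.053]
  delta_rot:
    - [0,0,0]
    - [0,0,0]
    - [0,0,0]
    - [0,0,0]
    - [0,0,0]
    - [0,0,0]
    - [0,0,0]
    - [0,0,0]
    - [0,0,0]
    - [0,0,0]

```text
t: 6.05
tool_pos: [564.0, -90.5, 156.8]
tcp_rot: [[-0.999, -0.036, 0.0], [-0.036, 0.999, -0.0], [-0.0, -0.0, -1.0]]
ft_force: [0.1, -0.5, -0.3]
grip_width: 19.1
finger_force: 0.0
```

```bash
python3 go.py
```

```text
t 6.05 pos [564.  -90.5 156.8] yaw -3.1057 F [ 0.1 -0.5 -0.3] M [ 0.11 -0.11  0.03] w 19.1 ff 0.0 q [-0.25  0.01  1.9   0.    1.23 -1.86]
```

Call:
servo_tool:
  grip: [1,1,1,1]
  travel:
    - [0,0,0]
    - [0,0,0]
    - [0,0,0]
    - [0,0,0]
  delta_rot:
    - [0,0,0]
    - [0,0,0]
    - [0,0,0]
    - [0,0,0]

```text
t: 6.45
tool_pos: [563.9, -90.2, 156.7]
tcp_rot: [[-0.999, -0.036, 0.0], [-0.036, 0.999, 0.0], [-0.0, 0.0, -1.0]]
ft_force: [0.2, 1.6, 1.0]
grip_width: 14.2
finger_force: 30.0
```

```bash
python3 go.py
```

```text
t 6.45 pos [563.9 -90.2 156.7] yaw -3.1056 F [0.2 1.6 1. ] M [ 0.38 -0.16  0.01] w 14.2 ff 30.0 q [-0.25  0.01  1.9   0.    1.23 -1.86]
```

Call:
servo_tool:
  grip: [1,1,1,1,1,1]
  travel:
    - [0,0,-0.003]
    - [0,0,-0.006]
    - [0,0,-0.009]
    - [0,0,-0.012]
    - [0,0,-0.012]
    - [0,0,-0.012]
  delta_rot:
    - [0,0,0]
    - [0,0,0]
    - [0,0,0]
    - [0,0,0]
    - [0,0,0]
    - [0,0,0]

```text
t: 7.05
tool_pos: [563.9, -90.3, 169.2]
tcp_rot: [[-0.999, -0.036, 0.0], [-0.036, 0.999, 0.0], [-0.0, 0.0, -1.0]]
ft_force: [1.1, 2.8, -1.0]
grip_width: 13.8
finger_force: 30.0
```

```bash
python3 go.py 564 -90.5 168 1.9236
```

```text
t 7.05 pos [563.9 -90.3 169.2] yaw -3.1057 F [ 1.1  2.8 -1. ] M [ 0.63 -0.35  0.  ] w 13.8 ff 30.0 q [-0.25 -0.    1.89  0.    1.25 -1.86]
travel [-0.0001 -0.0002  0.0012] rot [ 3.000e-04 -1.000e-04  7.983e-01]
```

The dial is up about 12 mm. Turn it 72° clockwise to green.

Call:
servo_tool:
  grip: [1,1,1,1,1,1,1,1,1,1]
  travel:
    - [0,0,0]
    - [0,0,0]
    - [0,0,0]
    - [0,0,0]
    - [0,0,0]
    - [0,0,0]
    - [0,0,0]
    - [0,0,0]
    - [0,0,0]
    - [0,0,0]
  delta_rot:
    - [0,0,0.09]
    - [0,0,0.18]
    - [0,0,0.27]
    - [0,0,0.36]
    - [0,0,0.45]
    - [0,0,0.54]
    - [0,0,0.63]
    - [0,0,0.72]
    - [0,0,0.8]
    - [0,0,0.8]

```text
t: 8.05
tool_pos: [564.7, -89.1, 169.2]
tcp_rot: [[-0.341, 0.94, 0.002], [0.94, 0.341, 0.003], [0.002, 0.003, -1.0]]
ft_force: [4.1, 6.3, -1.6]
grip_width: 13.9
finger_force: 30.0
```

```bash
python3 go.py 564 -90.5 168 1.9236;  python3 - <<'E'
from station import ctrl
import cv2
a=ctrl.snapshot("scene")[140:290,260:410,::-1];cv2.imwrite("pics/g3.png",cv2.resize(a,None,fx=4,fy=4,interpolation=cv2.INTER_CUBIC))
E
```

```text
t 8.05 pos [564.7 -89.1 169.2] yaw 1.9187 F [ 4.1  6.3 -1.6] M [ 1.19 -0.84 -0.03] w 13.9 ff 30.0 q [-0.25 -0.    1.89  0.    1.25 -0.6 ]
travel [-0.001  -0.0011  0.0012] rot [ 0.002  -0.0012 -0.0031]
```

View pics/g3.png

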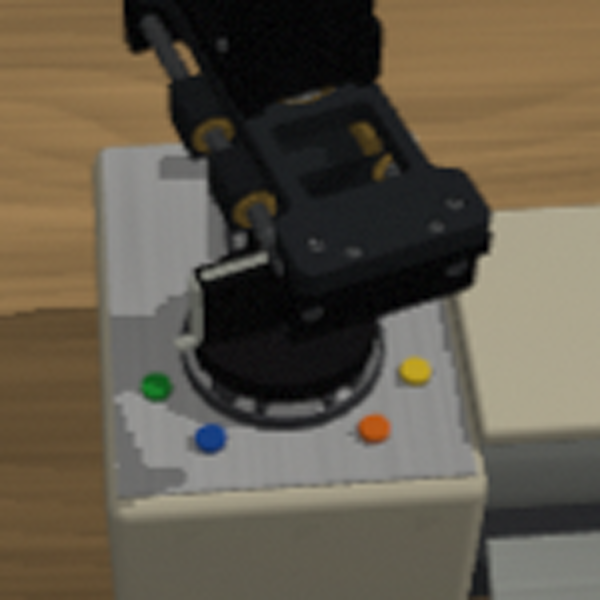

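The pointer aims at green (155,386), with the disc visibly lifted. Press lightly here.

Call:
servo_tool:
  grip: [1,1,1,1,1,1]
  travel:
    - [0,0,0.003]
    - [0,0,0.006]
    - [0,0,0.0075]
    - [0,0,0.0085]
    - [0,0,0.0085]
    - [0,0,0.0085]
  delta_rot:
    - [0,0,0]
    - [0,0,0]
    - [0,0,0]
    - [0,0,0]
    - [0,0,0]
    - [0,0,0]

```text
t: 8.7
tool_pos: [564.7, -89.1, 161.6]
tcp_rot: [[-0.343, 0.939, 0.002], [0.939, 0.343, 0.003], [0.002, 0.003, -1.0]]
ft_force: [2.5, 7.0, 3.0]
grip_width: 13.5
finger_force: 30.0
```

```bash
python3 go.py
```

```text
t 8.7 pos [564.7 -89.1 161.6] yaw 1.9211 F [2.5 7.  3. ] M [ 1.3  -0.51  0.06] w 13.5 ff 30.0 q [-0.25  0.01  1.9   0.    1.24 -0.6 ]
```

Call:
servo_tool:
  grip: [1,1,1,1]
  travel:
    - [0,0,0.001]
    - [0,0,0.002]
    - [0,0,0.002]
    - [0,0,0.002]
  delta_rot:
    - [0,0,0]
    - [0,0,0]
    - [0,0,0]
    - [0,0,0]

```text
t: 9.1
tool_pos: [564.8, -89.1, 159.8]
tcp_rot: [[-0.344, 0.939, 0.002], [0.939, 0.344, 0.003], [0.002, 0.003, -1.0]]
ft_force: [1.5, 7.1, 1.6]
grip_width: 13.9
finger_force: 30.0
```

```bash
python3 go.py
```

```text
t 9.1 pos [564.8 -89.1 159.8] yaw 1.9217 F [1.5 7.1 1.6] M [ 1.31 -0.49  0.31] w 13.9 ff 30.0 q [-0.25  0.01  1.9   0.    1.24 -0.6 ]
```

It's passing below the 6 mm stop with almost no force, so the peg looks to be in the notch. Press home.

Call:
servo_tool:
  grip: [1,1,1,1,1]
  travel:
    - [0,0,0.0015]
    - [0,0,0.003]
    - [0,0,0.004]
    - [0,0,0.005]
    - [0,0,0.005]
  delta_rot:
    - [0,0,0]
    - [0,0,0]
    - [0,0,0]
    - [0,0,0]
    - [0,0,0]

```text
t: 9.6
tool_pos: [564.9, -89.2, 156.6]
tcp_rot: [[-0.344, 0.939, 0.002], [0.939, 0.344, 0.002], [0.001, 0.003, -1.0]]
ft_force: [-2.0, 7.8, 9.5]
grip_width: 14.2
finger_force: 30.0
```

```bash
python3 go.py;  python3 - <<'E'
from station import ctrl
import cv2
a=ctrl.snapshot("scene")[140:290,260:410,::-1];cv2.imwrite("pics/g4.png",cv2.resize(a,None,fx=4,fy=4,interpolation=cv2.INTER_CUBIC))
E
```

```text
t 9.6 pos [564.9 -89.2 156.6] yaw 1.9222 F [-2.   7.8  9.5] M [1.41 0.3  0.41] w 14.2 ff 30.0 q [-0.25  0.01  1.9   0.    1.23 -0.6 ]
```

View pics/g4.png

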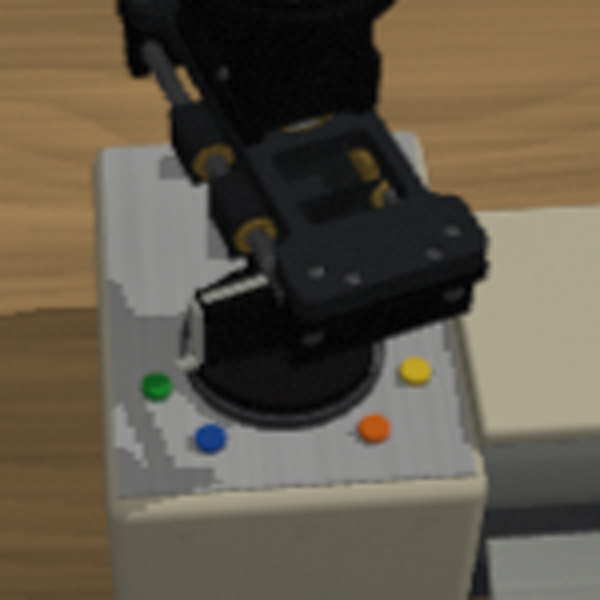

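The disc is now visibly down (rim at the plate) and z is back at the home reading with the force rising. I'll press a touch firmer, relax, open narrowly (the tongue tip is nearby) and rise.

Call:
servo_tool:
  grip: [1,1,1,1,0.4,0.4,0.4,0.4,0.4,0.4]
  travel:
    - [0,0,0.0015]
    - [0,0,0.0015]
    - [0,0,-0.001]
    - [0,0,-0.001]
    - [0,0,-0.001]
    - [0,0,-0.001]
    - [0,0,-0.001]
    - [0,0,-0.001]
    - [0,0,-0.03]
    - [0,0,-0.058]
  delta_rot:
    - [0,0,0]
    - [0,0,0]
    - [0,0,0]
    - [0,0,0]
    - [0,0,0]
    - [0,0,0]
    - [0,0,0]
    - [0,0,0]
    - [0,0,0]
    - [0,0,0]

```text
t: 10.65
tool_pos: [562.9, -90.6, 210.3]
tcp_rot: [[-0.343, 0.939, -0.003], [0.939, 0.343, 0.0], [0.002, -0.003, -1.0]]
ft_force: [0.7, -0.3, -0.1]
grip_width: 28.5
finger_force: 0.0
```

```bash
python3 go.py 459.2 -94.5 212 3.1806
```

```text
t 10.65 pos [562.9 -90.6 210.3] yaw 1.9206 F [ 0.7 -0.3 -0.1] M [-0.04 -0.12 -0.01] w 28.5 ff 0.0 q [-0.25 -0.04  1.85 -0.    1.33 -0.6 ]
travel [ 0.0318 -0.0988 -0.0013] rot [-0.001  -0.0021 -0.8022]
```

Call:
servo_tool:
  grip: [0,-0.3,-0.3,-0.3,-0.3,-0.3,-0.3,-0.3,-0.3,-0.3]
  travel:
    - [0.01,-0.03,0]
    - [0.02,-0.06,0]
    - [0.03,-0.09,0]
    - [0.032,-0.099,0]
    - [0.032,-0.099,0]
    - [0.032,-0.099,0]
    - [0.032,-0.099,0]
    - [0.032,-0.099,0]
    - [0.032,-0.099,0]
    - [0.032,-0.099,0]
  delta_rot:
    - [0,0,-0.09]
    - [0,0,-0.18]
    - [0,0,-0.27]
    - [0,0,-0.36]
    - [0,0,-0.45]
    - [0,0,-0.54]
    - [0,0,-0.63]
    - [0,0,-0.72]
    - [0,0,-0.8]
    - [0,0,-0.8]

```text
t: 11.65
tool_pos: [459.7, -94.6, 211.0]
tcp_rot: [[-0.999, -0.035, -0.001], [-0.035, 0.999, -0.0], [0.001, -0.0, -1.0]]
ft_force: [-0.4, -0.1, -0.1]
grip_width: 61.8
finger_force: 0.0
```

```bash
python3 go.py 459.2 -94.5 150 3.1806; python3 - <<'E'
from station import ctrl
import cv2
a=ctrl.snapshot("scene")[140:290,260:410,::-1];cv2.imwrite("pics/g5.png",cv2.resize(a,None,fx=4,fy=4,interpolation=cv2.INTER_CUBIC))
E
```

```text
t 11.65 pos [459.7 -94.6 211. ] yaw -3.1062 F [-0.4 -0.1 -0.1] M [ 0.09 -0.22 -0.03] w 61.8 ff 0.0 q [-0.32 -0.28  2.06 -0.    1.36 -1.92]
travel [0.0005 0.0001 0.061 ] rot [-0.0001 -0.0004 -0.0023]
```

View pics/g5.png

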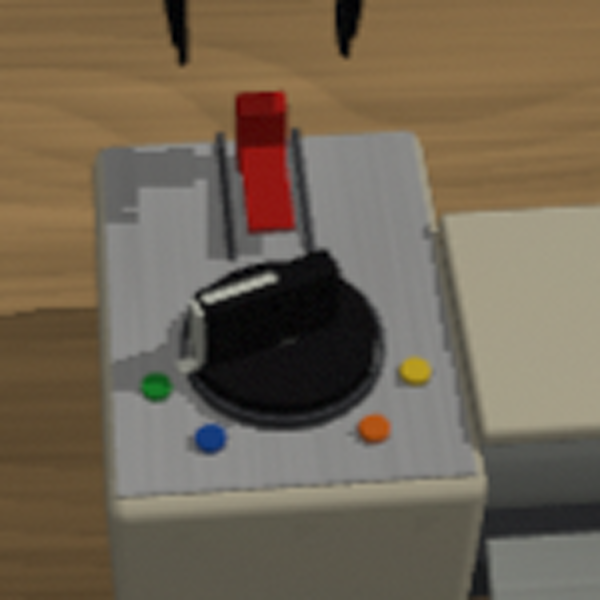

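The dial sits home with its pointer at green and the tab is still drawn back. I'll grip the lug again.

Call:
servo_tool:
  grip: [-0.3,-0.3,-0.3,-0.3,1,1,1,1,1,1]
  travel:
    - [0,0,0.03]
    - [0,0,0.05]
    - [0,0,0.061]
    - [0,0,0.061]
    - [0,0,0.061]
    - [0,0,0.061]
    - [0,0,0.061]
    - [0,0,0.061]
    - [0,0,0.061]
    - [0,0,0.061]
  delta_rot:
    - [0,0,0]
    - [0,0,0]
    - [0,0,0]
    - [0,0,0]
    - [0,0,0]
    - [0,0,0]
    - [0,0,0]
    - [0,0,0]
    - [0,0,0]
    - [0,0,0]

```text
t: 12.7
tool_pos: [460.0, -94.5, 150.5]
tcp_rot: [[-0.999, -0.036, 0.0], [-0.036, 0.999, -0.0], [-0.0, -0.001, -1.0]]
ft_force: [-0.5, -0.9, 1.1]
grip_width: 21.9
finger_force: 30.0
```

Call:
servo_tool:
  grip: [1,1,1,1,1,1,1,1,1]
  travel:
    - [0,0,0]
    - [-0.004,0,0]
    - [-0.008,0,0]
    - [-0.012,0,0]
    - [-0.016,0,0]
    - [-0.019,0,0]
    - [-0.021,0,0]
    - [-0.023,0,0]
    - [-0.023,0,0]
  delta_rot:
    - [0,0,0]
    - [0,0,0]
    - [0,0,0]
    - [0,0,0]
    - [0,0,0]
    - [0,0,0]
    - [0,0,0]
    - [0,0,0]
    - [0,0,0]

```text
t: 13.6
tool_pos: [482.2, -93.6, 150.4]
tcp_rot: [[-0.999, -0.036, -0.003], [-0.036, 0.999, -0.0], [0.003, 0.0, -1.0]]
ft_force: [-5.8, -0.7, 7.8]
grip_width: 21.8
finger_force: 30.0
```

```bash
python3 go.py
```

```text
t 13.6 pos [482.2 -93.6 150.4] yaw -3.1054 F [-5.8 -0.7  7.8] M [0.   0.99 0.02] w 21.8 ff 30.0 q [-0.3  -0.17  2.08 -0.    1.23 -1.91]
```

Moved 22.2 mm; one more nudge to confirm the stop.

Call:
servo_tool:
  grip: [1,1,1]
  travel:
    - [-0.0015,0,0]
    - [-0.002,0,0]
    - [-0.002,0,0]
  delta_rot:
    - [0,0,0]
    - [0,0,0]
    - [0,0,0]

```text
t: 13.9
tool_pos: [482.4, -93.6, 150.4]
tcp_rot: [[-0.999, -0.036, -0.008], [-0.036, 0.999, -0.0], [0.008, 0.0, -1.0]]
ft_force: [-13.2, -1.5, 12.9]
grip_width: 21.7
finger_force: 30.0
```

```bash
python3 go.py
```

```text
t 13.9 pos [482.4 -93.6 150.4] yaw -3.1052 F [-13.2  -1.5  12.9] M [-0.04  2.15  0.07] w 21.7 ff 30.0 q [-0.3  -0.16  2.07 -0.    1.24 -1.91]
```

Hard on the stop. I'll ease off 2 mm (still pressing slightly), release and rise clear.

Call:
servo_tool:
  grip: [1,1,-0.3,-0.3,-0.3,-0.3,-0.3,-0.3,-0.3,-0.3]
  travel:
    - [0.002,0,0]
    - [0.002,0,0]
    - [0.002,0,0]
    - [0.002,0,0]
    - [0.002,0,0]
    - [0.002,0,0]
    - [0.002,0,-0.04]
    - [0.04,0,-0.08]
    - [0.08,0,-0.1]
    - [0.08,0,-0.1]
  delta_rot:
    - [0,0,0]
    - [0,0,0]
    - [0,0,0]
    - [0,0,0]
    - [0,0,0]
    - [0,0,0]
    - [0,0,0]
    - [0,0,0]
    - [0,0,0]
    - [0,0,0]

```text
t: 14.9
tool_pos: [404.4, -96.9, 255.8]
tcp_rot: [[-0.999, -0.035, 0.01], [-0.035, 0.999, -0.004], [-0.01, -0.004, -1.0]]
ft_force: [0.7, -0.5, -0.3]
grip_width: 61.9
finger_force: 0.0
```

```bash
python3 go.py; python3 - <<'E'
from station import ctrl
import cv2
a=ctrl.snapshot("scene");cv2.imwrite("pics/g6.png",cv2.resize(a[130:330,100:380,::-1],(784,560),interpolation=cv2.INTER_CUBIC))
E
```

```text
t 14.9 pos [404.4 -96.9 255.8] yaw -3.1067 F [ 0.7 -0.5 -0.3] M [ 0.09 -0.11 -0.02] w 61.9 ff 0.0 q [-0.36 -0.45  2.11 -0.    1.47 -1.97]
```

View pics/g6.png

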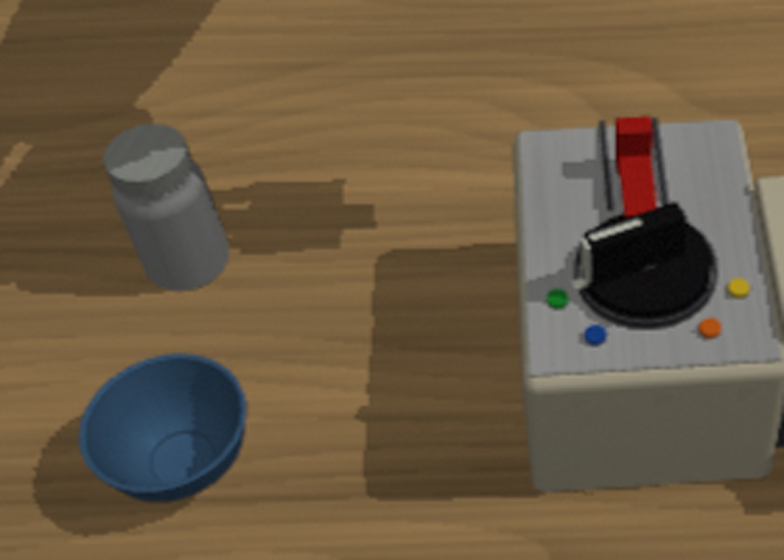

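The tongue is back over the dial's rim, the pointer is at green (557,299), and the bowl and shaker are untouched. Handing in.

```bash
python3 -c "
from station import ctrl
print(ctrl.sign_off())"
```

```text
the job is handed in; nothing more can be done
None
```

The dial is at the green marker, pushed fully home in its notch, and the red tab is back over its rim against the stop; I handed the job in at about 15 s with the robot clear, and the sign-off gave no verdict. The bowl and shaker stand undisturbed in the last picture; the cutter was out of that view, and the gripper never went near it.

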